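# Zero the offset dial, then hold the probe press at its index

### The job

Run a contact check on the board in the probe press: first turn the knob of the offset dial back to its zero stop and let go of it. Then, pushing on the finger pad with the fingertips, press the sprung lever down until the tongue beside the pad is level with the index blade on the post, without going clearly below it (that crushes the probe pins), and finish while still holding the lever there. Do not press the lever before the dial is at zero, and leave the other things on the bench where they are.

Things in the scene. Friction and masses are not known exactly. Their poses are not given: they have to be found in the camera images.
- press: hand-operated probe press, fixed to the bench: aluminium base plate 270x140x14 mm with a black nest holding a circuit board and a hinged sprung lever over it. Origin on the bench almost under the lever's finger pad; x points from the pad back to the hinge (away from the robot at yaw 0), z up. The lever is 16 mm wide and hinged 200 mm behind the pad at height 90 mm. A thin upright index post, top at height 125 mm, stands 58 mm to the +y side of the pad.
- lever (a joint): angle of the press lever, rad: 0 = sprung fully up, grows as the pad is pressed down, hard stop at 0.22 (0.1 rad = 20 mm down at the pad). It springs back up when let go. Pressing at the pad takes about 4 N to start, 8 N at half travel and 12 N at the hard stop
- pad_top (a point): centre of the top of the lever's finger pad, a black rubber disc 40 mm across at the free (robot) end of the lever; height about 126 mm when up, about 82 mm at the hard stop; the place to press down on
- tongue_tip (a point): tip of the steel tongue (4 mm thick, 8 mm wide) that sticks out of the +y side of the pad and moves up and down with it; centre of the tip 40 mm beside the pad's centre, 15 mm below the pad's top, about 111 mm above the bench when the lever is up
- index: index: a steel blade (4 mm thick, 8 mm wide) on a dark clamp 16x14x12 mm locked on the index post beside the pad; its height (80 to 98 mm) differs from run to run and it cannot move. Origin at the centre of the blade's tip, which faces the tongue tip across a 2 mm gap; the tongue comes level with it when the lever is pressed 13 to 31 mm down at the pad
- dial_box: offset dial: grey box 110x110x50 mm, fixed to the bench, with a round aluminium dial plate (top at height 53 mm) and a knob in its middle. It stands to the left or to the right of the press. Origin on the bench under the knob's axis, x is the direction of the dial's zero, z up
- knob (a joint): angle of the offset knob, rad: 0 = at its zero stop, grows clockwise seen from above, so zeroing turns it counter-clockwise; it stays where it is left (friction about 0.05 N m)
- knob_grip (a point): point on the knob's axis at height 78 mm. The knob is a black bar grip 42 mm long, 14 mm wide, from height 61 to 89 mm, on a round skirt 42 mm across (height 53 to 61 mm). The point turns with the knob: x along the bar towards its small steel pointer, z up. At the zero stop the pointer points along the box's x (away from the robot at yaw 0) and rests beside a small upright pin on the dial plate
- marker_blue: bystander: white marker pen with a blue cap, lying, 135x10x11 mm; origin at the centre of its underside
- marker_black: bystander: white marker pen with a black cap, lying, 120x12x14 mm; origin at the centre of its underside
- heat_sink: bystander: finned aluminium heat sink 50x50x23 mm; origin at the centre of its underside
- hex_key: bystander: dark hex key lying, 79x29x8 mm; origin at the centre of its underside
- flux_bottle: bystander: white bottle with black cap, standing, 41 across, 89 high mm; origin at the centre of its underside
- driver_blue: bystander: blue-handled screwdriver lying, 134x18x18 mm; origin at the centre of its underside
- relay_module: bystander: blue potted block 32x48x30 mm; origin at the centre of its underside

How it is judged:
By the outcome, as a careful person would: the job done as asked, in the order asked, and still so for the second after the job is handed in, while the arm keeps its last pose, push and grip.
It also fails if it takes over 42 s, if anything falls off the work surface, if the arm or the gripper's body presses on something with over 40 N, if the wrist force passes 120 N, or if a joint passes its speed limit or range.

### The arm

A 6-joint arm with a two-finger parallel gripper is mounted at the origin on a cart in front of the work surface, level with it; the furniture and walls round the work are solid. World frame = base frame: x ahead of the robot, y to its left, z up, the work surface at z = 0. Lengths are in mm, angles in rad, forces in N, time in s.
With the tool pointing down it reaches from about 275 to 975 mm from the base axis. Payload 8.4 kg.
Tool frame: the origin (TCP) lies at the very end of the fingers, on their centre line; the grasp point (between the pads) lies 19 mm behind it (r.hold_point_z is the distance from the TCP to the grasp point, in mm); z points along the fingers, y is the line along which they close (so a half turn about z gives the same grasp; the last joint's range is limited). The gripper opens to 92 mm and grips with 3 to 60 N. Pads are 20 mm wide; open, the fingers measure 128 mm over their backs; the gripper's body (75 mm by 189 mm) begins 69 mm behind the grasp point.
Start: joints at [-1.281, 0.353, 1.633, -0, 1.155, -0.002], TCP at [179.796, -598.583, 214.583] pointing down, gripper open.
Joint ranges: [-2.63, 2.63], [-0.92, 2.1], [0.06, 2.66], [-1.3, 4.44], [0, 2.69], [-3.02, 3.02]. Speed limits (rad/s): [2.22, 2.22, 2.79, 3.14, 3.14, 3.14].

### API

Orientations are given as a 3x3 rotation matrix whose columns are the frame's x, y, z axes.
In Python, from cell import r gives the robot as it stands.
- The arm moves only by the tool move_arm, never from a script. Its argument "plan" is one flat list of numbers, 5 for each row, row after row: the shift along the tool's x, y, z in m, then the turn about the tool's z in degrees, then the closure in counts, from 0 (fully open) to 255 (shut). In form: [dx, dy, dz, turn, fingers, dx, dy, dz, turn, fingers, ...]. A call has exactly 8 rows; each row is the pose to reach, as a shift and turn from the pose commanded when the call began, along the tool's axes at that moment; what a row does not reach only later rows make up. A row lasts 1/8 s, in which the tool goes at most 62.5 mm and 10.7 degrees, less where a joint would pass 70% of its speed; a pose out of reach is approached as far as the arm can. A call with a gripper value outside its range is refused whole. The fingers move at their own pace and stop on an object; "newtons" is the grip in N (left out, the last holds). Time passes only in rows, so rows that repeat a pose let the fingers close, or fill a call up. It gives the time, the measured TCP pose, the force, the opening and the grip force at its end, in the units of the state.
- r.get_obs(): the state, without advancing time (a new reading comes with each control period).
- r.camera(name): name is "scene" or "top" or "wrist"; returns the picture (384x512x3 uint8, red, green, blue); there is no depth.
- r.camera_model(name): a dict with "fx", "fy", "cx", "cy" (pixels), "origin" and "rotation" of the camera in the world. Camera axes: x right, y up, looking along -z (the intrinsics and any distortion apply to the point x, -y, -z); pixel columns grow to the right and rows downward; lengths in mm; the calibration is good to about 2 mm. A picture is of the moment at which its call begins: read the wrist's pose just before it. camera_model takes no time and is no camera call; for the wrist camera it gives the pose at the moment of the call.
- r.sign_off(): hands the job in; it is judged then, once.
The state is a dict: "clock": time; "joint_pos": joint angles; "dq": joint speeds; "tau": joint torques, N m; "ee_pos": TCP position; "ee_rot": TCP orientation; "wrist_force": force on the tool from outside, world axes, zero at the start; "wrist_torque": the same for the moment, N m; "width": finger opening in mm; "gripper_force": force on a finger pad.
Only numpy, scipy, OpenCV 4.12 (cv2) and the standard library are available. Lean on these libraries where they do the work, as an engineer would, in place of code of your own. Each camera call takes 0.05 s, during which the arm holds its last target. There are 200 camera calls.

## Working session

There is one attempt and no reset: what is moved stays moved. The work goes in short steps, Python scripts to look and compute and a tool call to move; the robot and the scene stay as the last step left them, time stands still between calls to the robot, and variables do not carry over. Pictures are saved under pics/ and viewed, at most 10 in all, crops included, and the job is handed in when it is done.

Besides the shell and the picture viewer there is one more tool, called after "Emit:" by a JSON object that holds its "api" and its "payload", one argument or row to a line. move_arm: Moves the arm, as the interface text tells. Its arguments: {"type":"object","properties":{"plan":{"type":"array","items":{"type":"number"}},"newtons":{"type":"number"}},"required":["plan"]}

```bash
mkdir -p pics; ls
python3 - <<'E'
from cell import r
import cv2
for n in ("scene","top"):
    im=r.camera(n)[:,:,::-1]; cv2.imwrite(f"pics/{n}0.png",cv2.resize(im,(800,600),interpolation=cv2.INTER_CUBIC))
    print(n,r.camera_model(n))
o=r.get_obs(); print(o["clock"],o["ee_pos"],o["ee_rot"])
print(r.camera_model("wrist"))
E
```

```text
pics
scene {'fx': 380.9847176843369, 'fy': 380.9847176843369, 'cx': 252.43545849839987, 'cy': 196.32071396651395, 'origin': array([ 38.49697335, 511.49185394, 902.95493122]), 'rotation': array([[-0.73658869,  0.4783928 , -0.47809772],
       [-0.67630734, -0.52803016,  0.51360737],
       [-0.00674395,  0.70165838,  0.71248161]])}
top {'fx': 457.34376720895085, 'fy': 457.34376720895085, 'cx': 252.75932306681614, 'cy': 186.70674133932337, 'origin': array([ 413.85969272,  -61.95708372, 1780.40026139]), 'rotation': array([[ 0.02428107,  0.99597743, -0.08625194],
       [-0.99963219,  0.02314625, -0.01413294],
       [-0.01207968,  0.08656337,  0.99617311]])}
0.1 [ 179.66493374 -598.16706238  213.93372496] [[ 9.57732494e-01  2.87660110e-01 -3.61642618e-04]
 [ 2.87660338e-01 -9.57731768e-01  1.17955678e-03]
 [-7.04519064e-06 -1.23373009e-03 -9.99999239e-01]]
{'fx': 344.22894017876564, 'fy': 344.22894017876564, 'cx': 256.96116527905036, 'cy': 192.18049663216257, 'origin': array([ 243.95074355, -578.27929102,  383.54358307]), 'rotation': array([[ 2.86085097e-01,  9.29927823e-01,  2.31061814e-01],
       [-9.58203762e-01,  2.77877148e-01,  6.80429378e-02],
       [-9.31776860e-04, -2.40870370e-01,  9.70556849e-01]])}
```

View pics/scene0.png

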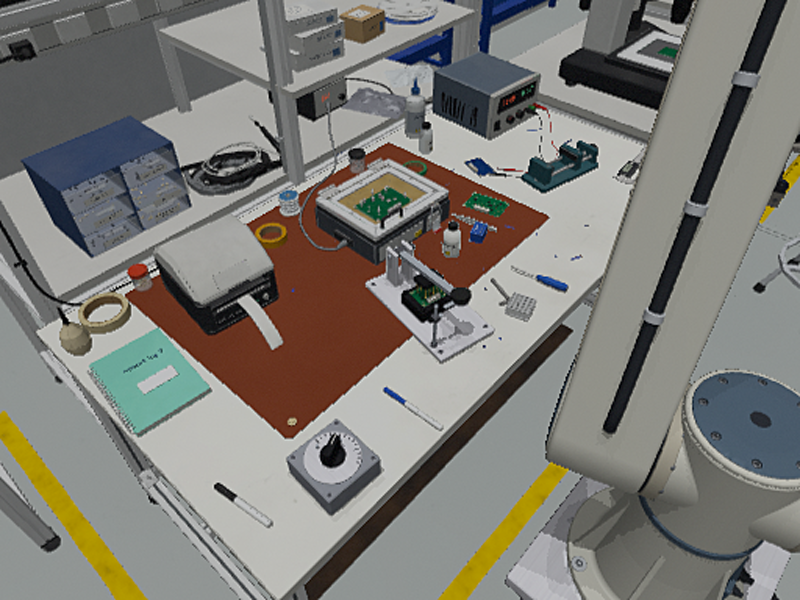

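View pics/top0.png

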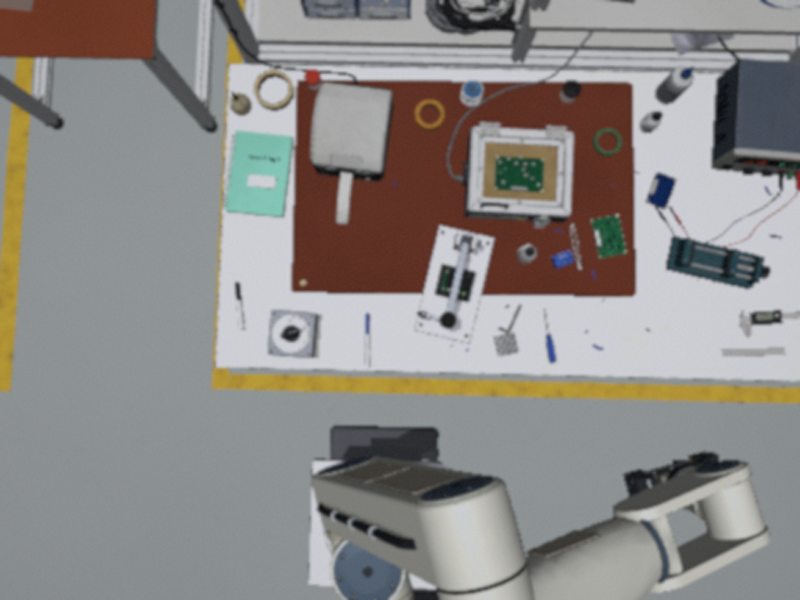

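The dial sits at (290,333) and the press pad at (449,320) in the top view. In the scene view they are at (333,447) and (460,296). Next I compute their positions and look at enlarged crops.

```bash
cat > h.py <<'E'
from cell import r
import numpy as np, cv2
def ray(m,u,v):
    d=np.array([(u-m["cx"])/m["fx"],-(v-m["cy"])/m["fy"],-1.]); return m["rotation"]@d
def onz(m,u,v,z):
    d=ray(m,u,v); return m["origin"]+d*(z-m["origin"][2])/d[2]
def proj(m,p):
    c=m["rotation"].T@(np.asarray(p,float)-m["origin"]); return np.array([m["cx"]-m["fx"]*c[0]/c[2], m["cy"]+m["fy"]*c[1]/c[2]])
E
python3 - <<'E'
from h import *
t=r.camera_model("top");s=r.camera_model("scene");k=.64
print("knob",onz(t,290.5*k,333*k,89),onz(s,333*k,436*k,89))
print("pad",onz(t,449*k,320*k,126),onz(s,460*k,294*k,126))
print("hinge",onz(t,466*k,240*k,100))
a=r.camera("top");b=r.camera("scene")
def crop(i,x,y,w,h,W): return cv2.resize(i[y:y+h,x:x+w,::-1],(W,int(h*W/w)),interpolation=cv2.INTER_CUBIC)
A=crop(a,165,190,50,50,400);B=crop(a,260,135,60,90,400);C=crop(b,180,260,70,70,400);D=crop(b,230,150,90,90,400)
cv2.imwrite("pics/c1.png",np.vstack([np.hstack([A,C]),np.zeros((1,800,3),np.uint8)]))
cv2.imwrite("pics/c2.png",np.hstack([B,np.vstack([D,np.zeros((200,400,3),np.uint8)])]))
E
```

```text
knob [456.47785951 206.94758282  89.        ] [462.59529085 201.43418208  89.        ]
pad [ 494.36540042 -165.15651636  126.        ] [ 491.6440381  -155.53632381  126.        ]
hinge [ 686.43219042 -203.69927445  100.        ]
```

View pics/c1.png

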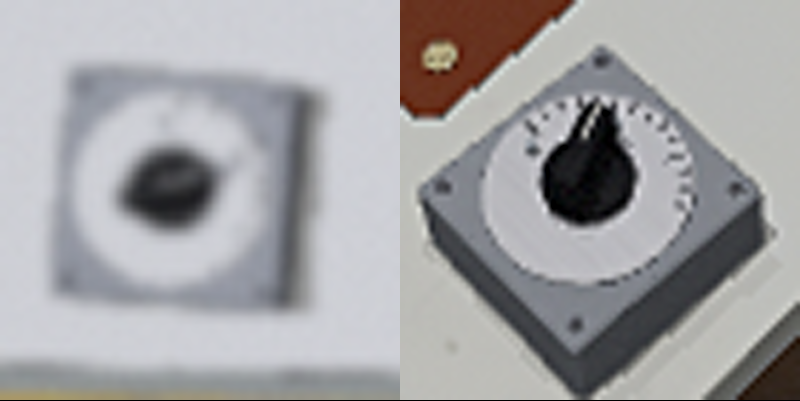

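Run:
```python
from h import *
s=r.camera_model("scene")
P=lambda x,y,z:onz(s,180+(x-400)*.175,260+y*.175,z)[:2].round(1)
print("plate c",P(588,190,53))
print("screws",[P(*q,50) for q in((601,60),(443,187),(737,187),(577,323))])
print("pin",P(532,150,57),"pointer tip",P(598,103,70),P(598,103,85),"knob top c",P(590,160,89))
```

```text
plate c [451.7 216.4]
screws [array([497.9, 165. ]), array([501.5, 257.4]), array([405.7, 170.1]), array([410.8, 261.6])]
pin [482.6 220.8] pointer tip [471.8 189.5] [464.  195.3] knob top c [444.  218.5]
```

View pics/c2.png

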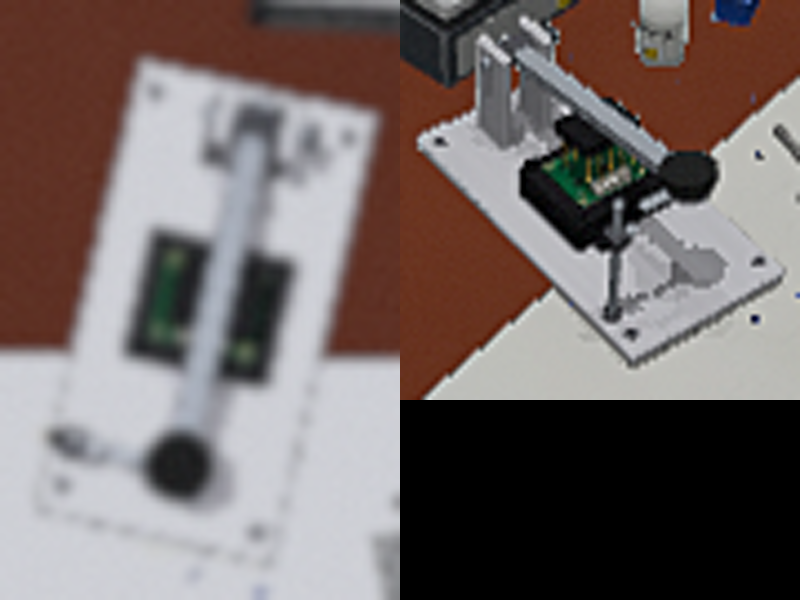

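The top view shows the press with its pad at lower centre and the index post on its +y side. The blade clamp on the post is well below the tongue. The dial centre is about (454,214), and the knob is turned roughly 55° clockwise. I'll move over the dial with tool x near +120° yaw, pointing opposite the pointer.

Emit:
{"api": "move_arm", "payload": {
  "plan": [0.035,-0.05,-0.005,-10,0,0.07,-0.1,-0.01,-20,0,0.105,-0.15,-0.015,-30,0,0.14,-0.2,-0.02,-40,0,0.175,-0.25,-0.02,-50,0,0.21,-0.3,-0.02,-60,0,0.245,-0.35,-0.02,-70,0,0.28,-0.4,-0.02,-80,0]
}}

```text
clock: 1.2
ee_pos: [333.2, -133.2, 234.9]
ee_rot: [[-0.122, 0.993, 0.001], [0.993, 0.122, -0.0], [-0.001, 0.001, -1.0]]
wrist_force: [1.4, -0.4, 0.2]
width: 91.8
gripper_force: 0.0
```

Run:
```python
from h import *
o=r.get_obs();R=o["ee_rot"];print(o["clock"],o["ee_pos"],R.round(3),R.T@(np.array([452,214,240])-o["ee_pos"]))
```

```text
1.2 [ 333.17720329 -133.19194161  234.8556805 ] [[-0.122  0.993  0.001]
 [ 0.993  0.122 -0.   ]
 [-0.001  0.001 -1.   ]] [330.07483108 160.34888307  -5.13876851]
```

Emit:
{"api": "move_arm", "payload": {
  "plan": [0.05,0.024,0,-8,0,0.1,0.048,0,-16,0,0.15,0.073,0,-25,0,0.2,0.097,0,-25,0,0.25,0.121,0,-25,0,0.29,0.141,0,-25,0,0.33,0.16,0,-25,0,0.33,0.16,0,-25,0]
}}

```text
clock: 2.2
ee_pos: [453.7, 213.7, 234.3]
ee_rot: [[-0.528, 0.849, 0.0], [0.849, 0.528, 0.0], [0.0, 0.0, -1.0]]
wrist_force: [0.3, 0.2, 0.2]
width: 92.1
gripper_force: 0.0
```

Run:
```python
from h import *
m=r.camera_model("wrist");a=r.camera("wrist")
# rectify to world: 4 px/mm at z=89 , centred on 454,213 ; up=+x, left=+y
o=r.get_obs();print(o["ee_pos"],o["joint_pos"].round(2) if hasattr(o["joint_pos"],'round') else o["joint_pos"])
im=np.ascontiguousarray(a[:,:,::-1])
def rect(z,cx=454,cy=213,h=70,k=4):
    w=[(cx+h,cy+h),(cx+h,cy-h),(cx-h,cy-h),(cx-h,cy+h)]
    src=np.float32([proj(m,(x,y,z)) for x,y in w]);n=2*h*k
    H=cv2.getPerspectiveTransform(src,np.float32([(0,0),(n,0),(n,n),(0,n)])); return cv2.warpPerspective(im,H,(n,n))
A=rect(89,h=50);B=rect(53,h=70,k=2.857142857) if 0 else rect(53,h=50)
cv2.imwrite("pics/k.png",np.hstack([A,B]))
```

```text
[452.94296861 212.12980797 234.16273933] [ 0.44  0.14  1.87 -0.    1.13 -0.12]
```

View pics/k.png

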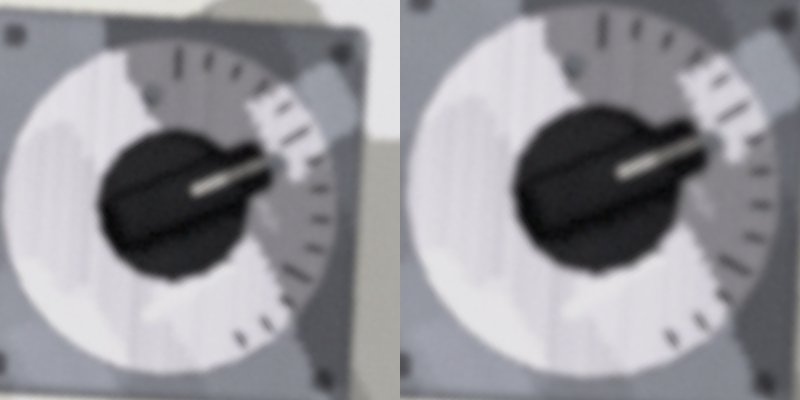

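The knob axis is at about (456.7,214), with zero at yaw −3°. The pointer is at yaw −68°, so the knob reads about 65°. I'll align the gripper, descend and grasp.

Emit:
{"api": "move_arm", "payload": {
  "plan": [-0.001,0.0035,0.04,10,60,-0.001,0.0035,0.09,10,90,-0.001,0.0035,0.13,10,100,-0.001,0.0035,0.155,10,110,-0.001,0.0035,0.167,10,120,-0.001,0.0035,0.167,10,255,-0.001,0.0035,0.167,10,255,-0.001,0.0035,0.167,10,255],
  "newtons": 20
}}

```text
clock: 3.25
ee_pos: [457.4, 212.7, 68.6]
ee_rot: [[-0.37, 0.929, 0.002], [0.929, 0.37, 0.001], [0.0, 0.002, -1.0]]
wrist_force: [0.2, -0.8, 0.5]
width: 20.5
gripper_force: 0.0
```

Emit:
{"api": "move_arm", "payload": {
  "plan": [0,0,0,0,255,0,0,0,-6,255,0,0,0,-14,255,0,0,0,-22,255,0,0,0,-30,255,0,0,0,-38,255,0,0,0,-46,255,0,0,0,-52,255]
}}

```text
clock: 4.25
ee_pos: [458.2, 213.7, 68.4]
ee_rot: [[-0.961, 0.277, 0.003], [0.277, 0.961, 0.002], [-0.002, 0.003, -1.0]]
wrist_force: [1.6, 4.9, 0.0]
width: 13.6
gripper_force: 20.0
```

Emit:
{"api": "move_arm", "payload": {
  "plan": [0,0,0,-3,255,0,0,0,-6,255,0,0,0,-8,255,0,0,0,-10,255,0,0,0,-10,255,0,0,0,-11,255,0,0,0,-12,255,0,0,0,-12,255]
}}

```text
clock: 5.25
ee_pos: [458.3, 214.0, 68.4]
ee_rot: [[-0.997, 0.075, 0.003], [0.075, 0.997, 0.003], [-0.003, 0.003, -1.0]]
wrist_force: [2.3, 5.0, -0.0]
width: 14.0
gripper_force: 20.0
```

Run:
```python
from h import *
o=r.get_obs();R=o["ee_rot"];print(np.degrees(np.arctan2(R[1,0],R[0,0])),o["wrist_torque"],o["wrist_force"])
```

```text
175.71516828964369 [ 1.12273125 -0.45394647 -0.01479906] [ 2.29112049  5.00243218 -0.02286867]
```

Emit:
{"api": "move_arm", "payload": {
  "plan": [0,0,0,-1,255,0,0,0,-1.5,255,0,0,0,-2,255,0,0,0,-2.5,255,0,0,0,-3,255,0,0,0,-3.5,255,0,0,0,-4,255,0,0,0,-4,255]
}}

```text
clock: 6.25
ee_pos: [458.2, 214.0, 68.4]
ee_rot: [[-1.0, 0.006, 0.003], [0.006, 1.0, 0.003], [-0.003, 0.003, -1.0]]
wrist_force: [2.6, 5.6, -1.0]
width: 14.1
gripper_force: 20.6
```

Run:
```python
from h import *
o=r.get_obs();R=o["ee_rot"];print(np.degrees(np.arctan2(R[1,0],R[0,0])),o["wrist_torque"],o["wrist_force"])
```

```text
179.64376264331923 [ 1.01873179 -0.47443872 -0.52659199] [ 2.55219319  5.62871426 -0.98967502]
```

The torque has risen to 0.53 N m, so the knob is at its stop. I'll release it and rise.

Emit:
{"api": "move_arm", "payload": {
  "plan": [0,0,0,0,130,0,0,0,0,100,0,0,0,0,100,0,0,-0.02,0,100,0,0,-0.06,0,100,0,0,-0.11,0,100,0,0,-0.165,0,100,0,0,-0.165,0,100]
}}

```text
clock: 7.25
ee_pos: [458.9, 213.4, 236.7]
ee_rot: [[-1.0, 0.005, 0.007], [0.005, 1.0, 0.003], [-0.007, 0.003, -1.0]]
wrist_force: [0.5, -0.4, -0.8]
width: 56.0
gripper_force: 0.0
```

Run:
```python
from h import *
m=r.camera_model("wrist");a=r.camera("wrist")
im=np.ascontiguousarray(a[:,:,::-1]);o=r.get_obs();print(o["ee_pos"],o["wrist_force"],o["width"])
def rect(z,cx=454,cy=213,h=50,k=4):
    w=[(cx+h,cy+h),(cx+h,cy-h),(cx-h,cy-h),(cx-h,cy+h)]
    src=np.float32([proj(m,(x,y,z)) for x,y in w]);n=2*h*k
    H=cv2.getPerspectiveTransform(src,np.float32([(0,0),(n,0),(n,n),(0,n)])); return cv2.warpPerspective(im,H,(n,n))
cv2.imwrite("pics/k2.png",np.hstack([rect(89),rect(57)]))
```

```text
[457.54915328 212.84882268 234.20173284] [-0.18221631 -0.47699309 -1.04672104] 55.91534361663066
```

View pics/k2.png

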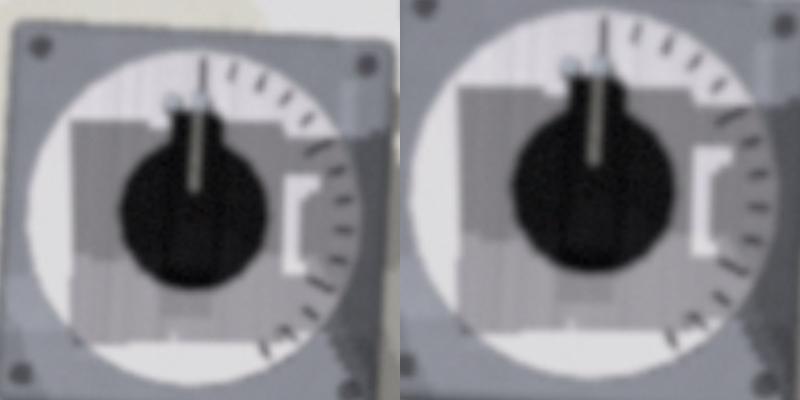

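The pointer rests on the zero tick beside the pin, at (200,100) in the left half, so the dial is zeroed and released. Next I take an oblique side view of the tongue and index blade from the robot side of the press.

Emit:
{"api": "move_arm", "payload": {
  "plan": [0.007,-0.05,0,10,255,0.014,-0.1,0,20,255,0.021,-0.15,0,30,255,0.028,-0.2,0,40,255,0.035,-0.25,0,50,255,0.042,-0.3,0,60,255,0.05,-0.34,0,70,255,0.058,-0.384,0,80,255]
}}

```text
clock: 8.3
ee_pos: [395.2, -172.1, 230.8]
ee_rot: [[-0.163, 0.987, -0.003], [0.987, 0.163, 0.001], [0.002, -0.002, -1.0]]
wrist_force: [0.2, 0.6, -0.0]
width: 0.1
gripper_force: 0.0
```

Emit:
{"api": "move_arm", "payload": {
  "plan": [0,0,0.02,10,255,0,0,0.05,20,255,0,0,0.09,21.5,255,0,0,0.12,21.5,255,0,0,0.145,21.5,255,0,0,0.155,21.5,255,0,0,0.16,21.5,255,0,0,0.16,21.5,255]
}}

```text
clock: 9.3
ee_pos: [396.8, -171.2, 72.6]
ee_rot: [[0.204, 0.979, -0.0], [0.979, -0.204, 0.0], [0.0, -0.0, -1.0]]
wrist_force: [-0.0, 0.0, 0.1]
width: 0.5
gripper_force: 0.0
```

Run:
```python
from h import *
import pickle
m=r.camera_model("wrist");a=r.camera("wrist");o=r.get_obs();print(o["clock"],o["ee_pos"],m["origin"])
pickle.dump((m,a),open("w1.pkl","wb"))
print("exp tongue",proj(m,(502,-125,111)),"blade",proj(m,(502,-123,90)))
cv2.imwrite("pics/w1.png",cv2.resize(a[:,:,::-1],(800,600),interpolation=cv2.INTER_CUBIC))
```

```text
9.35 [ 397.1266795  -171.35611298   73.01085001] [ 410.26279721 -104.54802054  242.24555724]
exp tongue [510.3073419  109.78667996] blade [475.16034478 104.65651773]
```

View pics/w1.png

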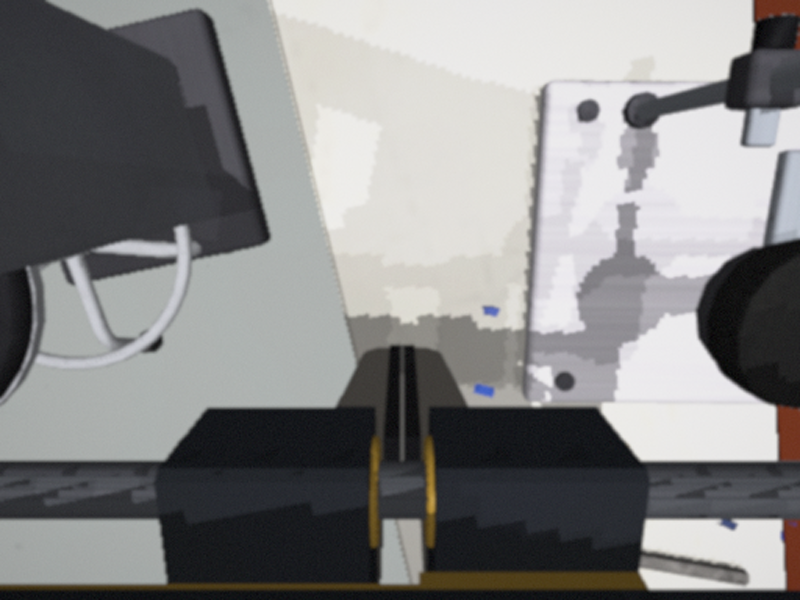

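The view shows the blade at (760,128), the clamp above it, the tongue at the right edge (785,190) and the pad at right. I'll shift 22 mm toward the press to centre them better.

Emit:
{"api": "move_arm", "payload": {
  "plan": [0,0.01,0,0,255,0,0.022,0,0,255,0,0.022,0,0,255,0,0.022,0,0,255,0,0.022,0,0,255,0,0.022,0,0,255,0,0.022,0,0,255,0,0.022,0,0,255]
}}

```text
clock: 10.35
ee_pos: [418.3, -175.7, 72.6]
ee_rot: [[0.204, 0.979, 0.0], [0.979, -0.204, -0.0], [0.0, 0.0, -1.0]]
wrist_force: [0.2, 0.1, 0.0]
width: 0.6
gripper_force: 0.0
```

Run:
```python
from h import *
import pickle
m=r.camera_model("wrist");a=r.camera("wrist");o=r.get_obs();print(o["clock"],o["ee_pos"],m["origin"])
pickle.dump((m,a),open("w2.pkl","wb"))
cv2.imwrite("pics/w2.png",cv2.resize(a[20:270,400:512,::-1],None,fx=4,fy=4,interpolation=cv2.INTER_CUBIC)[:600])
```

```text
10.4 [ 418.28562547 -175.70144819   72.59042347] [ 431.72261263 -109.02775592  242.19650663]
```

View pics/w2.png

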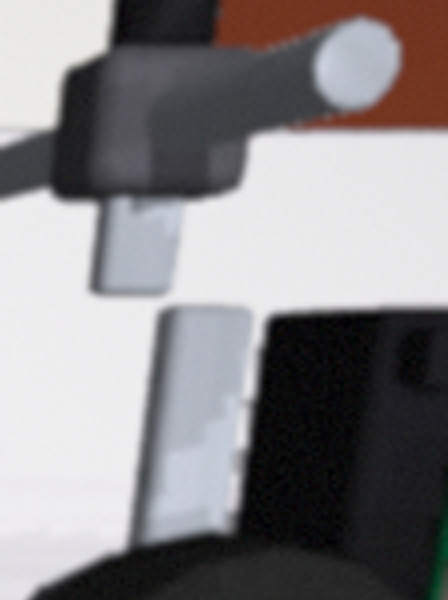

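Run:
```python
from h import *
import pickle
m,a=pickle.load(open("w2.pkl","rb"))
q=lambda x,y:(400+x/4,20+y/4)
t=onz(m,*q(212,308),113);p=onz(m,*q(358,62),125);print("tongue",t,"post",p,p-t)
yd=(p-t)[:2];print("dist",np.hypot(*yd),"yaw",np.degrees(np.arctan2(-yd[0],yd[1])))
for yaw in(-13,-11.5,-10):
    y=np.array([-np.sin(np.radians(yaw)),np.cos(np.radians(yaw))])
    b=t[:2]+2*y
    for z in range(78,104,3): print(yaw,z,(np.array(proj(m,(*b,z+2)))-[400,20])*4) if yaw==-11.5 or z==90 else 0
    print("pad",t[:2]-40*y)
    for s in(102,170): pass
# tilt-free width estimate
for L,R_,row,nm in((172,252,308,"t"),(102,170,293,"b")):
    d1=ray(m,*q(L,row));d2=ray(m,*q(R_,row));print(nm,242.2-8/np.linalg.norm((d1/-d1[2]-d2/-d2[2])))
```

```text
tongue [ 501.88877956 -120.3321843   113.        ] post [ 507.96711972 -102.83097415  125.        ] [ 6.07834017 17.50121015 12.        ]
dist 18.526699004712608 yaw -19.15261053410338
-13 90 [104.32414429 293.66577459]
pad [ 492.89073738 -159.30698689]
-11.5 78 [ 53.37318342 297.60331819]
-11.5 81 [ 65.26728395 296.67425323]
-11.5 84 [ 77.62215741 295.70919664]
-11.5 87 [ 90.46510791 294.70601567]
-11.5 90 [103.82564034 293.66240564]
-11.5 93 [117.73568664 292.57587231]
-11.5 96 [132.2298606  291.44371195]
-11.5 99 [147.34574544 290.26298887]
-11.5 102 [163.12421922 289.03051003]
pad [ 493.91406218 -159.52917248]
-10 90 [103.32567635 293.67261729]
pad [ 494.94285245 -159.72449442]
t 99.43701057888356
b 73.81260212931315
```

Emit:
{"api": "move_arm", "payload": {
  "plan": [0,0,-0.04,0,255,0,0,-0.075,0,255,0,0.02,-0.075,0,255,0,0.05,-0.075,0,255,0,0.08,-0.075,0,255,0,0.085,-0.075,0,255,0,0.085,-0.075,0,255,0,0.085,-0.075,0,255]
}}

```text
clock: 11.4
ee_pos: [500.3, -192.7, 147.4]
ee_rot: [[0.204, 0.979, -0.001], [0.979, -0.204, 0.0], [0.0, -0.001, -1.0]]
wrist_force: [0.2, 0.2, -0.2]
width: 0.4
gripper_force: 0.0
```

Run:
```python
from h import *
import pickle
m=r.camera_model("wrist");a=r.camera("wrist");o=r.get_obs();print(o["clock"],o["ee_pos"],m["origin"])
pickle.dump((m,a),open("w3.pkl","wb"))
m1,a1=pickle.load(open("w1.pkl","rb"));m2,a2=pickle.load(open("w2.pkl","rb"))
c=proj(m,(502.3,-119.3,105)).round().astype(int);print(c)
x0,y0=c[0]-33,c[1]-33
print(x0,y0)
f=lambda i,x,y,w,h:cv2.resize(i[y:y+h,x:x+w,::-1],None,fx=6,fy=6,interpolation=cv2.INTER_CUBIC)
M=np.zeros((600,800,3),np.uint8)
A=f(a,x0,y0,66,66);M[:396,:396]=A
B=f(a1,446,40,66,66);M[:396,400:796]=B
C=f(a2,415,80,66,33);M[400:598,:396]=C
cv2.imwrite("pics/w3.png",M)
```

```text
11.45 [ 500.46020963 -192.78622893  147.47779684] [ 513.94166749 -126.13011399  316.99142245]
[236  99]
203 66
```

View pics/w3.png

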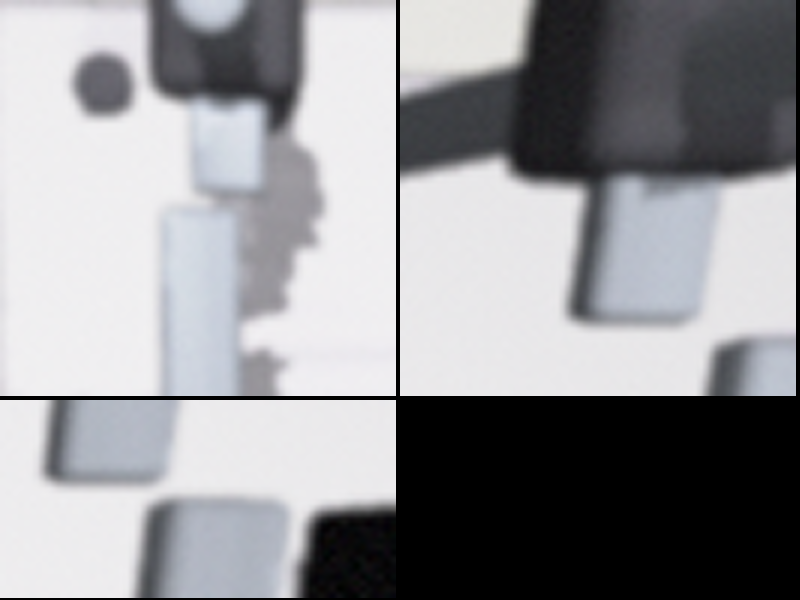

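Run:
```python
from h import *
import pickle
from scipy.optimize import least_squares
M=[None]+[pickle.load(open(f"w{i}.pkl","rb"))[0] for i in(1,2,3)]
def tri(obs):
    s=least_squares(lambda p:np.concatenate([proj(M[i],p)-uv for i,uv in obs]),[502,-120,100]); return s.x.round(2),s.fun.round(1)
print("blade",tri([(1,(486.8,93.3)),(2,(434,93.3)),(3,(241.2,97.7))]))
print("blade23",tri([(2,(434,93.3)),(3,(241.2,97.7))]))
print("tongue",tri([(2,(452.7,97.2)),(3,(236.5,101.))]))
# left top edges
print("bladeL",tri([(1,(446+191/6,93.3)),(2,(415+64/6,93.3)),(3,(203+194/6,97.7))]))
print("tongueL",tri([(1,(446+334/6,97)),(2,(415+167/6,97.2)),(3,(203+163/6,101.))]))
# right top edges
print("bladeR",tri([(2,(415+165/6,93.3)),(3,(203+264/6,97.7))]))
print("tongueR",tri([(2,(415+287/6,97.2)),(3,(203+240/6,101.))]))
# post
print("post",tri([(2,(489.5,35.5)),(3,(203+210/6,66+3/6))]))
```

```text
blade (array([ 505.14, -118.92,   93.04]), array([-0.1, -0.2,  0.1, -0.1, -0. ,  0.4]))
blade23 (array([ 505.17, -118.88,   92.89]), array([-0. , -0.2,  0. ,  0.3]))
tongue (array([ 502.85, -120.55,  111.03]), array([-0., -0.,  0.,  0.]))
bladeL (array([ 501.6 , -118.18,   93.02]), array([ 0.2, -0.2, -0.2, -0.1,  0.1,  0.4]))
tongueL (array([ 499.32, -119.78,  110.74]), array([ 0.3,  0.1, -0.4, -0.1,  0.1, -0. ]))
bladeR (array([ 508.73, -119.62,   92.71]), array([-0. , -0.2,  0. ,  0.3]))
tongueR (array([ 506.52, -121.32,  110.97]), array([-0., -0.,  0.,  0.]))
post (array([ 508.3 , -103.09,  124.51]), array([ 0.1,  0.9, -0.2, -1.6]))
```

The blade top triangulates to z≈93 and the tongue top to z≈111, with the post top at 124.5 as a check against its known 125. So the needed drop is about 18 mm. Pad centre is about (494.8,−159.7). I'll move over the pad, rotated so the camera sits on the robot side.

Emit:
{"api": "move_arm", "payload": {
  "plan": [0.008,-0.003,0,-10,255,0.016,-0.006,0,-20,255,0.024,-0.009,0,-30,255,0.031,-0.012,0,-40,255,0.031,-0.012,0,-50,255,0.031,-0.012,0,-60,255,0.031,-0.012,0,-70,255,0.031,-0.012,0,-80,255]
}}

```text
clock: 12.45
ee_pos: [495.4, -160.2, 147.7]
ee_rot: [[-0.931, 0.366, -0.0], [0.366, 0.931, 0.0], [0.0, -0.0, -1.0]]
wrist_force: [-0.1, 0.4, -0.4]
width: 0.5
gripper_force: 0.0
```

Emit:
{"api": "move_arm", "payload": {
  "plan": [0,0,0.006,-10,255,0,0,0.012,-10,255,0,0,0.016,-10,255,0,0,0.018,-10,255,0,0,0.02,-10,255,0,0,0.02,-10,255,0,0,0.02,-10,255,0,0,0.02,-10,255]
}}

```text
clock: 13.45
ee_pos: [496.2, -160.3, 127.7]
ee_rot: [[-0.979, 0.204, 0.0], [0.204, 0.979, -0.0], [-0.0, 0.0, -1.0]]
wrist_force: [-0.6, -0.2, -0.4]
width: 0.2
gripper_force: 0.0
```

Run:
```python
from h import *
for i in range(3):
    r.camera("wrist"); o=r.get_obs();print(o["clock"],o["ee_pos"],o["wrist_force"])
print(o["ee_rot"])
```

```text
13.5 [ 496.17050156 -160.23627136  127.65988507] [ 0.18062587 -0.49064459  0.03888161]
13.55 [ 496.14305632 -160.26942927  127.65104936] [ 0.05704797 -0.17370421  0.1149869 ]
13.6 [ 496.15426787 -160.27323926  127.62677701] [ 0.68747502  0.09911678 -0.57173149]
[[-9.78911663e-01  2.04283998e-01  5.98869185e-05]
 [ 2.04283997e-01  9.78911665e-01 -1.12269500e-05]
 [-6.09174893e-05  1.24374675e-06 -9.99999998e-01]]
```

Emit:
{"api": "move_arm", "payload": {
  "plan": [0,0,0.0005,0,255,0,0,0.001,0,255,0,0,0.0015,0,255,0,0,0.002,0,255,0,0,0.0025,0,255,0,0,0.003,0,255,0,0,0.003,0,255,0,0,0.003,0,255]
}}

```text
clock: 14.6
ee_pos: [496.0, -160.2, 124.5]
ee_rot: [[-0.979, 0.204, -0.0], [0.204, 0.979, 0.0], [0.0, 0.0, -1.0]]
wrist_force: [-2.0, 0.3, 4.0]
width: 0.9
gripper_force: 2.0
```

Emit:
{"api": "move_arm", "payload": {
  "plan": [0,0,0.003,0,255,0,0,0.006,0,255,0,0,0.009,0,255,0,0,0.012,0,255,0,0,0.014,0,255,0,0,0.015,0,255,0,0,0.015,0,255,0,0,0.015,0,255]
}}

```text
clock: 15.6
ee_pos: [495.2, -160.1, 109.3]
ee_rot: [[-0.979, 0.204, -0.002], [0.204, 0.979, 0.0], [0.002, 0.0, -1.0]]
wrist_force: [-5.3, 1.0, 5.9]
width: 0.4
gripper_force: 3.3
```

Run:
```python
from h import *
import pickle
m=r.camera_model("wrist");a=r.camera("wrist");o=r.get_obs();print(o["clock"],o["ee_pos"],o["wrist_force"],m["origin"])
pickle.dump((m,a),open("w4.pkl","wb"))
print([proj(m,p).round(1) for p in((502.8,-120.5,95),(505.1,-118.9,93),(505.1,-118.9,98))])
c=proj(m,(504,-119.5,93)).round().astype(int);x,y=c-[40,30];print(x,y)
cv2.imwrite("pics/w4.png",cv2.resize(a[y:y+60,x:x+80,::-1],None,fx=10,fy=10,interpolation=cv2.INTER_CUBIC))
```

```text
15.65 [ 495.23378092 -160.05347682  109.27737763] [-5.97839138  0.91358873  6.34067006] [ 429.20577119 -145.6787113   278.97637869]
[array([327.4, 229. ]), array([330.1, 231. ]), array([331.9, 234.1])]
289 199
```

View pics/w4.png

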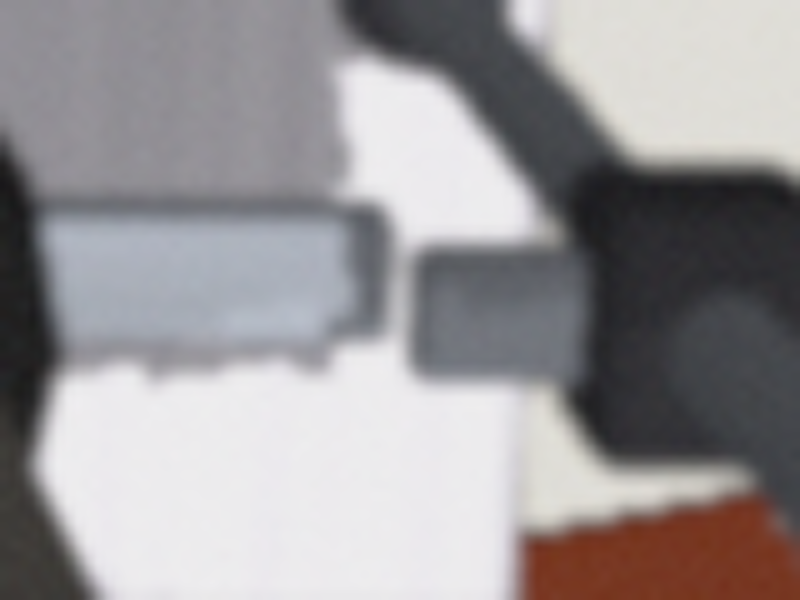

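The view shows the tongue tip edges at rows 203/338 and the blade edges at 246/380, a shift of about 4.25 px. Given the known lateral offset, the tongue is still about 1–1.4 mm high, which matches the drop measured at the TCP. I'll press about 1.1 mm more.

Emit:
{"api": "move_arm", "payload": {
  "plan": [0,0,0.0005,0,255,0,0,0.0011,0,255,0,0,0.0011,0,255,0,0,0.0011,0,255,0,0,0.0011,0,255,0,0,0.0011,0,255,0,0,0.0011,0,255,0,0,0.0011,0,255]
}}

```text
clock: 16.65
ee_pos: [495.1, -160.0, 108.2]
ee_rot: [[-0.979, 0.204, -0.002], [0.204, 0.979, 0.0], [0.002, 0.0, -1.0]]
wrist_force: [-5.6, 0.7, 7.2]
width: 0.3
gripper_force: 3.4
```

Run:
```python
from h import *
import pickle
m=r.camera_model("wrist");b=r.camera("wrist");o=r.get_obs();print(o["clock"],o["ee_pos"],o["wrist_force"],m["origin"])
m4,a4=pickle.load(open("w4.pkl","rb"))
for a in(a4,b):
    g=cv2.cvtColor(a,cv2.COLOR_RGB2GRAY).astype(float)
    for n,u0,u1 in(("tip",324,327),("blade",332,344)):
        p=g[214:242,u0:u1].mean(1); print(n,p.round().astype(int))
```

```text
16.7 [ 495.14353434 -160.02787378  108.16265949] [-5.87280429  0.15527507  6.91197831] [ 429.15930802 -145.66794687  277.89523333]
tip [224 225 227 226 206 151 108 102 106 108 109 109 113 120 120 121 121 125
 150 197 230 235 236 236 236 236 236 236]
blade [171 180 192 203 211 217 220 221 205 154 106  93  96 100 104 109 114 117
 118 117 117 119 140 184 218 227 229 229]
tip [225 225 224 215 189 145 110 100 104 108 107 109 108 109 114 120 129 139
 160 199 229 235 235 236 236 236 236 236]
blade [168 179 192 202 211 217 223 227 225 200 141  98  93  97 100 105 110 115
 117 118 117 117 120 141 185 218 227 228]
```

```bash
python3 -c "
from cell import r
print(r.sign_off())"
```

```text
the job is handed in; nothing more can be done
None
```

The offset dial is back at its zero stop and released, and I handed the job in with the lever held down and the tongue level with the index blade to within about 1 mm by my camera estimate; the judging result was not shown.

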